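# Clear the offcut, load the tongued blank in the vise

### The arm

A 6-joint arm with a two-finger parallel gripper is mounted at the origin on the work surface. World frame = base frame: x ahead of the robot, y to its left, z up, the work surface at z = 0. Lengths are in m, angles in rad, forces in N, time in s.
With the tool pointing down it reaches from about 0.35 to 0.85 m from the base axis. Payload 8.1 kg.
Tool frame: the origin (TCP) lies midway between the tips of the shut fingers; the grasp point (between the pads) lies 19 mm behind it (manip.grip_point_offset is the distance from the TCP to the grasp point, in m); z points along the fingers, y is the line along which they close (so a half turn about z gives the same grasp; the last joint's range is limited). The gripper opens to 93 mm and grips with 3 to 60 N. Pads are 15 mm wide; open, the fingers measure 128 mm over their backs; the gripper's body (75 mm by 188 mm) begins 65 mm behind the grasp point.
Start: joints at [-1.421, 0.13, 1.488, -0, 1.523, -0.085], TCP at [0.14, -0.584, 0.219] pointing down, gripper open.
Joint ranges: [-2.96, 2.96], [-0.89, 2.26], [0.02, 2.5], [-1.34, 4.48], [0, 2.73], [-2.66, 2.66]. Speed limits (rad/s): [2.39, 2.39, 2.79, 3.14, 3.14, 3.14].

### API

Orientations are given as a unit quaternion [x, y, z, w].
In Python, from station import sensors, imaging, job, manip gives the robot as it stands. The module is installed in compiled form; this text tells all that it offers.
- The arm moves only by the tool play_rows, never from a script. Its argument "motion" is a list of rows, each a list of 5 numbers: the opening, from 0 (shut) to 1 (fully open), then the shift along the tool's x, y, z scaled (see below), then the turn about the tool's z scaled (see below). In form: [[gripper, dx, dy, dz, turn], ...]. A call has 1 to 20 rows; each row is the pose to reach, as a shift and turn from the pose commanded when the call began, along the tool's axes at that moment; what a row does not reach only later rows make up. The controller multiplies each number of a shift by 0.15 m and each number of a turn by 1.5 rad. A row lasts 1/10 s, in which the tool goes at most 50 mm and 8.59 degrees, less where a joint would pass 70% of its speed; a pose out of reach is approached as far as the arm can. A call with a number of a shift or a turn outside -1 to 1 is refused whole. A call with a gripper value outside its range is refused whole. The fingers move at their own pace and stop on an object; "squeeze" is the grip in N (left out, the last holds). Time passes only in rows, so rows that repeat a pose let the fingers close. It gives the time, the measured TCP pose, the force, the opening and the grip force at its end, in the units of the state.
- sensors.state(): the state, without advancing time (a new reading comes with each control period).
- imaging.snapshot(name): name is "scene" or "top" or "wrist"; returns (picture, depth): 480x640x3 uint8, blue, green, red; 480x640 float32, m along the optical axis (not along the pixel's ray), 0 where there is no reading.
- imaging.camera_model(name): a dict with "fovy" (degrees; the focal length in pixels is half the picture's height over the tangent of half this angle, whatever the lens; pixels are square), "cx", "cy" (the principal point, pixels), "extrinsics" (4x4, takes a point from camera to world coordinates). Camera axes: x right, y down, z forward; pixel columns grow to the right and rows downward; lengths in m; the calibration is good to about 2 mm. A picture is of the moment at which its call begins: read the wrist's pose just before it. camera_model takes no time and is no camera call; for the wrist camera it gives the pose at the moment of the call.
- job.sign_off(): hands the job in; it is judged then, once.
The state is a dict: "time": time; "qpos": joint angles; "joint_velocities": joint speeds; "effort": joint torques, N m; "tool_pos": TCP position; "tool_rot": TCP orientation; "contact_force": force on the tool from outside, world axes, zero at the start; "ft_torque": the same for the moment, N m; "grip_width": opening from 0.0 (shut) to 1.0 (fully open); "grasp_force": force on a finger pad.
Only numpy, scipy, OpenCV 4.12 (cv2) and the standard library are available. Lean on these libraries where they do the work, as an engineer would, in place of code of your own. Each camera call takes 0.05 s, during which the arm holds its last target. There are 200 camera calls.

### The job

The low green machine vise stands open, but the round offcut of the last job is still standing between its jaws. First take that offcut out and put it in the empty red scrap bin beside the vise, then take the steel blank that has the narrow tongue on top and stand it upright, tongue up, down on the vise bed between the jaws, in the middle of their width and with its broad faces parallel to the jaws.

Things in the scene. Friction and masses are not known exactly. Their poses are not given: they have to be found in the camera images.
- vise: Low green machine vise, fixed, jaws open. Origin on the bench under the centre of the jaw gap, z up; x across the gap, away from the screw and T-handle (robot side); y along the jaws. Gap 46 mm (x -23 to 23), jaws 110 mm long in y, flat bed 35 mm and jaw tops 75 mm above the bench; nothing on it is higher. Whole vise: x -170 to 95, y -75 to 75 mm.
- stub_center (a point): Middle of the offcut: a loose round steel bar stub, 30 mm diameter, 80 mm long, about 0.44 kg, standing upright on the vise bed between the jaws (top 40 mm above the jaw tops), not always at the middle of the jaws. The point lies on its axis, 40 mm from either end; z along the axis.
- bin: Open, empty red plastic scrap bin left of the vise, fixed; 170 mm along its x, 150 mm along y, 55 mm high, walls and floor 4 mm. Origin at the centre of its underside. (The other red tray, with stock in it, at the far left corner of the bench is not meant.)
- blank: Loose steel blank standing on the bench right of the vise, about 0.72 kg, 85 mm high, 24 mm thick along x. Lower 45 mm is 60 mm wide along y, upper 40 mm is a centred tongue 30 mm wide. Origin: centre of underside, z up. In the vise the whole tongue stands clear above the jaws. Near it: a plain block of the same outer size without tongue and a piece of angle, not to be used.
Things that resemble listed ones, but are neither listed nor needed, are in the scene too. Leave any yellow look-alike of the bin alone.

How it is judged:
On the way, in this order (a step that is already met when the one before it is completed fails the run):
1. the round offcut is in the red scrap bin (x of stub_center in the frame of bin between -0.08 and 0.08 m and y of stub_center in the frame of bin between -0.07 and 0.07 m and z of stub_center in the frame of bin below 0.06 m), for 0.2 s.
2. the tongued blank stands on the vise bed between the jaws (x of blank in the frame of vise between -0.015 and 0.015 m and y of blank in the frame of vise between -0.02 and 0.02 m and z of blank in the frame of vise between 0.03 and 0.041 m), for 0.2 s.
At the end, for the whole second after the job is handed in: Offcut in the red bin, standing or lying (its middle inside the walls, under 60 mm up). Blank at rest on the vise bed (within 4 mm), tongue up, upright within 5 deg, within 15 mm of mid-gap and 20 mm of the middle of the jaws' width, broad faces parallel to the jaws within 14 deg (all of step 1 and x of blank in the frame of vise between -0.015 and 0.015 m and y of blank in the frame of vise between -0.02 and 0.02 m and z of blank in the frame of vise between 0.03 and 0.039 m and angle between blank's own z axis and vertical below 0.1 rad and angle between the x axis of blank and the x axis of vise, either way round below 0.25 rad and linear speed of blank below 0.02 m/s); the robot touches nothing.
It also fails if it takes over 64 s, if anything falls off the work surface, if the arm or the gripper's body presses on something with over 40 N, if the wrist force passes 120 N, or if a joint passes its speed limit or range.

## Working session

There is one attempt and no reset: what is moved stays moved. The work goes in short steps, Python scripts to look and compute and a tool call to move; the robot and the scene stay as the last step left them, time stands still between calls to the robot, and variables do not carry over. Pictures are saved under pics/ and viewed, at most 10 in all, crops included, and the job is handed in when it is done.

Besides the shell and the picture viewer there is one more tool, called by a JSON object that holds its "op" and its "data", one argument or row to a line. play_rows: Moves the arm, as the interface text tells. Shifts and turns lie within -1 to 1; 1 stands for 0.15 m of shift or 1.5 rad of turn. Its arguments: {"type":"object","properties":{"motion":{"type":"array"},"squeeze":{"type":"number"}},"required":["motion"]}

```bash
mkdir -p pics && cat > h.py <<'E'
import numpy as np, cv2, json
from station import sensors, imaging, job, manip
def snap(n):
    m=imaging.camera_model(n); p,d=imaging.snapshot(n); return p,d,m
def ray(m,u,v):
    f=240/np.tan(np.radians(m["fovy"])/2); E=np.array(m["extrinsics"])
    r=np.stack([(np.asarray(u,float)-m["cx"])/f,(np.asarray(v,float)-m["cy"])/f,np.ones_like(np.asarray(u,float))],-1)
    return E[:3,3], r@E[:3,:3].T
def onz(m,u,v,z):
    o,r=ray(m,u,v); return o+r*((z-o[2])/r[...,2])[...,None]
def pts(m,d):
    v,u=np.mgrid[0:480,0:640]; o,r=ray(m,u,v); return o+r*d[...,None]
E
python3 - <<'E'
from h import *
s=sensors.state(); print(s)
print(manip.grip_point_offset)
for n in ("scene","top"):
    p,d,m=snap(n); cv2.imwrite(f"pics/{n}0.png",p); np.savez(f"{n}0.npz",p=p,d=d,**{k:np.array(v) for k,v in m.items()}); print(n,m,(d>0).mean())
E
```

```text
{'time': 0.0, 'qpos': array([-1.42140246e+00,  1.31142705e-01,  1.48928980e+00, -2.35363990e-05,
        1.52299997e+00, -8.54023932e-02]), 'joint_velocities': array([ 0.00243498, -0.00029744,  0.00105515, -0.00095176,  0.00147275,
        0.000863  ]), 'effort': array([-2.91551056e-03, -5.59858632e+01, -4.91755199e+01,  7.62489508e-02,
        3.51047341e-02, -1.87547307e-04]), 'tool_pos': array([ 0.13951248, -0.58296225,  0.2175927 ]), 'tool_rot': array([ 9.93116263e-01,  1.17129167e-01, -4.11764242e-05, -9.19063913e-04]), 'contact_force': array([ 0.29097995,  0.38935593, -0.16445993]), 'ft_torque': array([ 0.04251406, -0.03583765,  0.03519722]), 'grasp_force': 0.0, 'grip_width': 1.0025246202624654}
0.0188
scene {'fovy': 49.84122438703699, 'cx': 321.36492412212885, 'cy': 238.25566945081937, 'extrinsics': array([[-0.87444471,  0.39022356, -0.28822217,  0.72632728],
       [ 0.48479688,  0.68105362, -0.54876037,  0.55512039],
       [-0.01784447, -0.61958981, -0.78472291,  0.88039061],
       [ 0.        ,  0.        ,  0.        ,  1.        ]])} 0.996015625
top {'fovy': 43.034854991640536, 'cx': 321.60256512586034, 'cy': 234.5327420893718, 'extrinsics': array([[-0.01104539, -0.99900968,  0.04310055,  0.38908666],
       [-0.99974033,  0.01189211,  0.01943851, -0.02957787],
       [-0.01993182, -0.04287465, -0.99888162,  1.18697498],
       [ 0.        ,  0.        ,  0.        ,  1.        ]])} 0.995947265625
```

View pics/scene0.png

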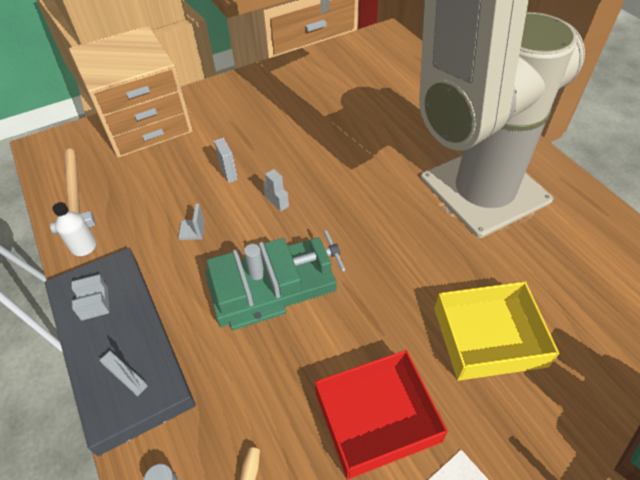

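View pics/top0.png

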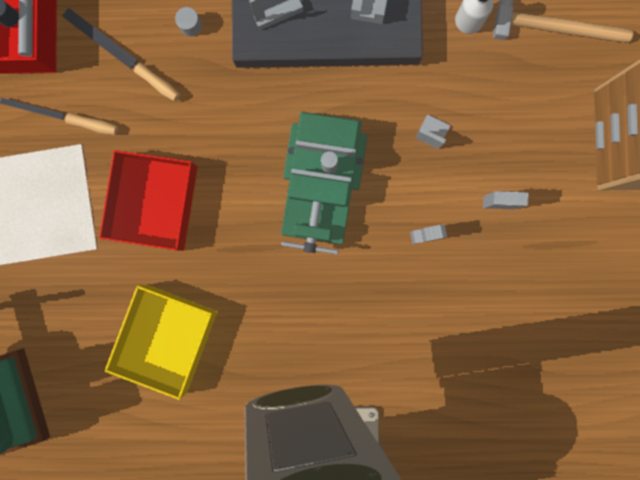

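Scene view: the offcut stands in the vise at about (254,262), red bin at (380,412), yellow look-alike at (497,330). Top view: offcut (330,160), red bin (150,200), yellow bin (160,342). The far red tray with stock is at (25,30).
Blank candidates, top view: (429,234), which has a narrow upper part; (505,200), a plain block; (432,130), the angle. I'll measure all of them and confirm with a crop.

```bash
cat > m1.py <<'E'
from h import *
crops=[]
for n,box in (("top",(400,180,540,260)),("scene",(170,125,310,255))):
    z=np.load(n+"0.npz"); p,d=z["p"],z["d"]; m={k:z[k] for k in("fovy","cx","cy","extrinsics")}
    P=pts(m,d); hsv=cv2.cvtColor(p,cv2.COLOR_BGR2HSV)
    x0,y0,x1,y1=box; crops.append(cv2.resize(p[y0:y1,x0:x1],(400,int(400*(y1-y0)/(x1-x0))),interpolation=cv2.INTER_CUBIC))
    def rect(name,mask,zr,roi):
        k=mask&(P[...,2]>zr[0])&(P[...,2]<zr[1])&(P[...,0]>roi[0])&(P[...,0]<roi[1])&(P[...,1]>roi[2])&(P[...,1]<roi[3])
        c,l,st,ce=cv2.connectedComponentsWithStats(k.astype(np.uint8))
        for i in range(1,c):
            if st[i,4]<15: continue
            Q=P[l==i]; r=cv2.minAreaRect((Q[:,:2]*1000).astype(np.float32))
            print(n,name,"px",ce[i].round(0),st[i,4],"z",np.median(Q[:,2]).round(4),"mean",Q[:,:2].mean(0).round(4),"rect",np.round(r[0],1),np.round(r[1],1),round(r[2],1))
    H,S,V=hsv[...,0],hsv[...,1],hsv[...,2]
    gray=S<60
    roi=(0.3,0.75,-0.12,0.1)
    rect("stubtop",gray,(.105,.125),roi)
    rect("jawtop",gray,(.068,.082),roi)
    rect("green",(H>60)&(H<90)&(S>80),(.01,.09),(.3,.8,-.2,.2))
    rect("red",((H<6)|(H>174))&(S>120),(.045,.065),(.2,.7,0.1,.5))
    rect("redall",((H<6)|(H>174))&(S>120),(-.01,.065),(.2,.7,0.1,.5))
    R=(.2,.75,-.55,-.13)
    rect("hi",gray,(.075,.1),R); rect("mid",gray,(.038,.052),R); rect("all",gray,(.012,.1),R)
h=max(c.shape[0] for c in crops)
cv2.imwrite("pics/crop1.png",np.hstack([cv2.copyMakeBorder(c,0,h-c.shape[0],0,0,0) for c in crops]))
E
python3 m1.py
```

```text
top stubtop px [329. 160.] 232 z 0.1149 mean [ 0.5683 -0.0232] rect [568.8 -23.1] [28.6 28.9] 45.2
top jawtop px [325. 146.] 305 z 0.0742 mean [ 0.5994 -0.0161] rect [600.  -16.3] [108.8   9.9] 80.6
top jawtop px [320. 175.] 280 z 0.0744 mean [ 0.5465 -0.0067] rect [546.5  -6.9] [109.7   9. ] 80.5
top green px [321. 177.] 6451 z 0.068 mean [ 0.5461 -0.0072] rect [546.  -7.] [145.  233.5] 80.7
top red px [145. 198.] 920 z 0.0535 mean [0.5111 0.3236] rect [507.9 323.7] [151.4 169.5] 80.7
top redall px [148. 200.] 7607 z 0.005 mean [0.5107 0.3303] rect [511.3 323. ] [151.8 176.4] 80.8
top hi px [510. 198.] 477 z 0.0853 mean [ 0.4982 -0.3491] rect [ 498.6 -349.6] [60.7 24.3] 87.0
top hi px [433. 233.] 233 z 0.0852 mean [ 0.4379 -0.2085] rect [ 437.8 -208.9] [23.7 30.6] 10.7
top mid px [600. 135.] 191 z 0.0449 mean [ 0.6191 -0.5305] rect [ 620.3 -531. ] [51.9 12.4] 0.2
top mid px [430. 139.] 51 z 0.0439 mean [ 0.6168 -0.2133] rect [ 616.9 -213.3] [49.1  1.9] 62.7
top mid px [490. 202.] 36 z 0.0457 mean [ 0.496  -0.3235] rect [ 495.  -324.3] [29.6 14.8] 36.8
top mid px [443. 231.] 52 z 0.0
[... 1728 characters left out ...]
 24.5] 87.0
scene mid px [277. 192.] 148 z 0.0438 mean [ 0.4416 -0.1947] rect [ 440.6 -207.5] [25.6 64.5] 12.4
scene mid px [198. 220.] 55 z 0.0443 mean [ 0.624  -0.2042] rect [ 621.1 -211.5] [51.1  8. ] 58.7
scene all px [146. 116.] 29 z 0.0975 mean [ 0.6223 -0.5272] rect [ 623.6 -528.6] [45.1 13.2] 6.2
scene all px [153. 134.] 126 z 0.0418 mean [ 0.6223 -0.5277] rect [ 621.9 -530.3] [50.1 18.5] 1.6
scene all px [225. 158.] 515 z 0.0684 mean [ 0.5038 -0.3349] rect [ 500.9 -346.4] [66.4 25.5] 87.3
scene all px [275. 188.] 596 z 0.0476 mean [ 0.4425 -0.198 ] rect [ 440.1 -207.6] [26.9 64.6] 12.5
scene all px [198. 219.] 229 z 0.0452 mean [ 0.6232 -0.2073] rect [ 622.3 -212.2] [53.1  9. ] 63.1
```

View pics/crop1.png

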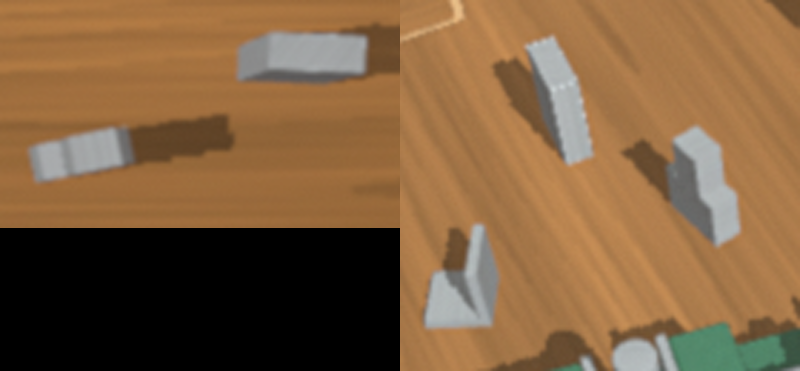

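Crop: the right piece in the scene view (275,188; top 428,234) has shoulders at 45 mm and a 24x31 mm top at 85 mm, so it is the tongued blank. The piece at (225,158) is plain, with a 61x24 mm top, and (198,219) is the angle.

Both views agree within 3 mm:
- Stub: (0.570, -0.022), top at 0.115
- Vise: (0.574, -0.0105), x axis about -9.5°
- Red bin: (0.5085, 0.3245)
- Blank: (0.439, -0.208), x axis about +11°

Next I move over the stub.

```bash
cat > go.py <<'E'
import sys
from h import *
from scipy.spatial.transform import Rotation as R
# usage: go.py x y z yawdeg -> scaled move along current tool axes
s=sensors.state(); x,y,z,yw=map(float,sys.argv[1:5])
M=R.from_quat(s["tool_rot"]).as_matrix(); yaw=np.degrees(np.arctan2(M[1,0],M[0,0]))
d=M.T@(np.array([x,y,z])-s["tool_pos"]); t=(yaw-yw+180)%360-180
print("t",round(s["time"],2),"pos",s["tool_pos"].round(4),"yaw",yaw.round(2),"tilt",M[:,2].round(4),"q",s["qpos"].round(2))
print("shift/0.15",(d/.15).round(3),"turn",round(np.radians(t)/1.5,3),"grip",round(s["grip_width"],3),round(s["grasp_force"],1),"F",s["contact_force"].round(1))
E
python3 go.py 0.57 -0.022 0.2 -9.6
```

```text
t 0.1 pos [ 0.1395 -0.583   0.2177] yaw 13.45 tilt [-3.0e-04  1.6e-03 -1.0e+00] q [-1.42  0.13  1.49 -0.    1.52 -0.09]
shift/0.15 [ 3.661 -2.97   0.123] turn 0.268 grip 1.003 0.0 F [ 1.2 -0.3  0.4]
```

{"op": "play_rows", "data": {
  "motion": [
    [1, 0.1, -0.08, 0, 0.05],
    [1, 0.35, -0.28, 0, 0.14],
    [1, 0.6, -0.48, 0, 0.23],
    [1, 0.85, -0.68, 0, 0.267],
    [1, 0.95, -0.76, 0, 0.267]
  ]
}}

```text
time: 0.6
tool_pos: [0.2536, -0.4364, 0.2182]
tool_rot: [0.997, -0.083, 0.0, -0.001]
contact_force: [-0.1, -0.6, 0.4]
grip_width: 1.001
grasp_force: 0.0
```

```bash
python3 go.py 0.57 -0.022 0.2 -9.6
```

```text
t 0.6 pos [ 0.2536 -0.4364  0.2182] yaw -9.5 tilt [ 5.0e-04  1.6e-03 -1.0e+00] q [-1.15 -0.13  1.75  0.    1.52  0.59]
shift/0.15 [ 1.625 -3.073  0.127] turn 0.001 grip 1.001 0.0 F [-0.1 -0.6  0.4]
```

{"op": "play_rows", "data": {
  "motion": [
    [1, 0.16, -0.3, 0, 0],
    [1, 0.33, -0.62, 0, 0],
    [1, 0.5, -0.95, 0, 0]
  ]
}}

```text
time: 0.9
tool_pos: [0.3431, -0.3185, 0.2183]
tool_rot: [0.997, -0.083, -0.0, -0.0]
contact_force: [1.3, -0.2, 0.8]
grip_width: 1.002
grasp_force: 0.0
```

{"op": "play_rows", "data": {
  "motion": [
    [1, 0.16, -0.3, 0, 0],
    [1, 0.33, -0.62, 0, 0],
    [1, 0.5, -0.95, 0, 0]
  ]
}}

```text
time: 1.2
tool_pos: [0.4341, -0.1989, 0.2185]
tool_rot: [0.997, -0.083, -0.0, 0.0]
contact_force: [0.7, -1.7, -0.8]
grip_width: 0.996
grasp_force: 0.0
```

{"op": "play_rows", "data": {
  "motion": [
    [1, 0.16, -0.3, 0, 0],
    [1, 0.33, -0.62, 0, 0],
    [1, 0.5, -0.95, 0, 0],
    [1, 0.5, -0.95, 0, 0]
  ]
}}

```text
time: 1.6
tool_pos: [0.5325, -0.0683, 0.218]
tool_rot: [0.997, -0.081, -0.0, -0.001]
contact_force: [-0.5, 0.6, -0.2]
grip_width: 0.996
grasp_force: 0.0
```

```bash
python3 go.py 0.57 -0.022 0.2 -9.6 && python3 - <<'E'
from h import *
p,d,m=snap("wrist"); cv2.imwrite("pics/w1.png",p); np.savez("w1.npz",p=p,d=d,**{k:np.array(v) for k,v in m.items()})
P=pts(m,d); hsv=cv2.cvtColor(p,cv2.COLOR_BGR2HSV); g=hsv[...,1]<60
for nm,a,b in(("stub",.105,.125),("jaw",.068,.082)):
    k=g&(P[...,2]>a)&(P[...,2]<b); c,l,st,ce=cv2.connectedComponentsWithStats(k.astype(np.uint8))
    for i in range(1,c):
        if st[i,4]>150:
            Q=P[l==i]; r=cv2.minAreaRect((Q[:,:2]*1000).astype(np.float32)); print(nm,ce[i].round(),st[i],np.median(Q[:,2]).round(4),np.round(r[0],1),np.round(r[1],1),round(r[2],1))
E
```

```text
t 1.6 pos [ 0.5325 -0.0683  0.218 ] yaw -9.26 tilt [-2.0e-04  1.6e-03 -1.0e+00] q [-0.22 -0.04  1.66  0.    1.52  1.51]
shift/0.15 [ 0.197 -0.345  0.121] turn 0.004 grip 0.996 0.0 F [-0.5  0.6 -0.2]
stub [256. 199.] [ 236  179   41   41 1265] 0.1156 [570.2 -24.1] [29.  29.3] 35.2
jaw [247. 157.] [ 181  152  133   10 1190] 0.0757 [600.5 -16.5] [110.    7.1] 80.7
jaw [615. 210.] [604 196  36  34 452] 0.0748 [ 507.7 -328.3] [18.5 35.8] 40.0
jaw [250. 218.] [ 188  213  126   11 1119] 0.0755 [547.4  -7.5] [109.9   8.9] 80.4
jaw [480. 289.] [464 278  38  36 345] 0.0753 [ 445.2 -202.7] [19.6 38.2] 48.5
```

View pics/w1.png

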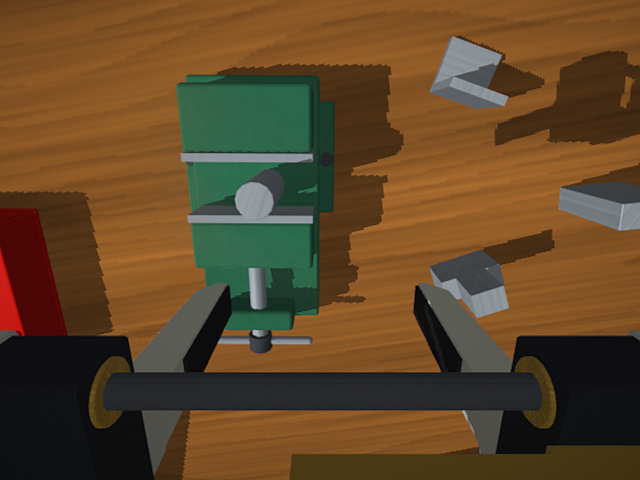

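The wrist view shows the stub at (256,199) between the grey jaw strips at (247,157) and (250,218). It measures (0.570, -0.023) with its top at 0.1155, matching the other views. I move laterally over it, then descend.

{"op": "play_rows", "data": {
  "motion": [
    [1, 0.1, -0.17, 0.05, 0.004],
    [1, 0.196, -0.338, 0.12, 0.004],
    [1, 0.196, -0.338, 0.12, 0.004],
    [1, 0.196, -0.338, 0.12, 0.004]
  ]
}}

```text
time: 2.05
tool_pos: [0.5674, -0.0283, 0.1999]
tool_rot: [0.996, -0.086, -0.001, 0.0]
contact_force: [0.2, 0.6, 0.3]
grip_width: 1.001
grasp_force: 0.0
```

```bash
python3 go.py 0.57 -0.0228 0.083 -9.5
```

```text
t 2.05 pos [ 0.5674 -0.0283  0.1999] yaw -9.82 tilt [-2.e-03 -4.e-04 -1.e+00] q [-0.14  0.06  1.6  -0.    1.49  1.6 ]
shift/0.15 [ 0.012 -0.04   0.779] turn -0.004 grip 1.001 0.0 F [0.2 0.6 0.3]
```

{"op": "play_rows", "data": {
  "motion": [
    [1, 0.012, -0.04, 0.15, 0],
    [1, 0.012, -0.04, 0.35, 0],
    [1, 0.012, -0.04, 0.5, 0],
    [1, 0.012, -0.04, 0.6, 0],
    [1, 0.012, -0.04, 0.68, 0],
    [1, 0.012, -0.04, 0.73, 0],
    [1, 0.012, -0.04, 0.76, 0],
    [1, 0.012, -0.04, 0.76, 0]
  ]
}}

```text
time: 2.85
tool_pos: [0.5711, -0.022, 0.0867]
tool_rot: [0.996, -0.086, 0.0, 0.0]
contact_force: [0.3, 1.2, -0.3]
grip_width: 1.002
grasp_force: 0.0
```

```bash
python3 go.py 0.57 -0.0228 0.083 -9.5
```

```text
t 2.85 pos [ 0.5711 -0.022   0.0867] yaw -9.84 tilt [ 1.e-04 -0.e+00 -1.e+00] q [-0.13  0.16  1.71 -0.    1.28  1.61]
shift/0.15 [-0.006  0.006  0.025] turn -0.004 grip 1.002 0.0 F [ 0.3  1.2 -0.3]
```

Well placed, so I close with a firm grip and lift.

{"op": "play_rows", "data": {
  "motion": [
    [0.3, -0.006, 0.006, 0.02, 0],
    [0.1, -0.006, 0.006, 0.02, 0],
    [0, -0.006, 0.006, 0.02, 0],
    [0, -0.006, 0.006, 0.02, 0],
    [0, -0.006, 0.006, 0.02, 0],
    [0, -0.006, 0.006, 0.02, 0],
    [0, -0.006, 0.006, 0.02, 0],
    [0, -0.006, 0.006, 0.02, 0],
    [0, -0.006, 0.006, 0.02, 0],
    [0, -0.006, 0.006, 0.02, 0]
  ],
  "squeeze": 45
}}

```text
time: 3.85
tool_pos: [0.57, -0.0226, 0.0836]
tool_rot: [0.996, -0.086, -0.0, -0.0]
contact_force: [0.4, -0.9, 0.2]
grip_width: 0.312
grasp_force: 45.0
```

{"op": "play_rows", "data": {
  "motion": [
    [0, 0, 0, -0.03, 0],
    [0, 0, 0, -0.1, 0],
    [0, 0, 0, -0.2, 0],
    [0, 0, 0, -0.32, 0],
    [0, 0, 0, -0.44, 0],
    [0, 0, 0, -0.55, 0],
    [0, 0, 0, -0.62, 0],
    [0, 0, 0, -0.65, 0],
    [0, 0, 0, -0.65, 0]
  ]
}}

```text
time: 4.75
tool_pos: [0.5704, -0.0227, 0.1821]
tool_rot: [0.996, -0.086, 0.001, 0.0]
contact_force: [0.1, 0.5, -3.6]
grip_width: 0.316
grasp_force: 45.0
```

```bash
python3 go.py 0.5085 0.3245 0.18 -9.5
```

```text
t 4.75 pos [ 0.5704 -0.0227  0.1821] yaw -9.84 tilt [ 1.4e-03 -2.0e-04 -1.0e+00] q [-0.13  0.07  1.62  0.    1.45  1.61]
shift/0.15 [-0.802 -2.21   0.013] turn -0.004 grip 0.316 45.0 F [ 0.1  0.5 -3.6]
```

The stub is held: 29 mm wide, about 4 N of weight. Next is the red bin.

{"op": "play_rows", "data": {
  "motion": [
    [0, -0.03, -0.08, 0, 0],
    [0, -0.08, -0.23, 0, 0],
    [0, -0.16, -0.44, 0, 0],
    [0, -0.24, -0.66, 0, 0],
    [0, -0.32, -0.88, 0, 0]
  ]
}}

```text
time: 5.25
tool_pos: [0.5438, 0.1175, 0.1798]
tool_rot: [0.996, -0.086, -0.001, 0.0]
contact_force: [0.7, 0.2, -4.1]
grip_width: 0.319
grasp_force: 45.0
```

{"op": "play_rows", "data": {
  "motion": [
    [0, -0.08, -0.22, 0, 0],
    [0, -0.16, -0.44, 0, 0],
    [0, -0.24, -0.66, 0, 0],
    [0, -0.31, -0.85, 0, 0],
    [0, -0.35, -0.95, 0, 0],
    [0, -0.35, -0.95, 0, 0]
  ]
}}

```text
time: 5.85
tool_pos: [0.5163, 0.2672, 0.18]
tool_rot: [0.996, -0.084, -0.001, 0.0]
contact_force: [-0.5, -0.6, -3.0]
grip_width: 0.316
grasp_force: 45.0
```

```bash
python3 go.py 0.5085 0.3245 0.056 -9.5
```

```text
t 5.85 pos [0.5163 0.2672 0.18  ] yaw -9.66 tilt [-1.9e-03 -2.0e-04 -1.0e+00] q [0.39 0.1  1.59 0.   1.45 2.13]
shift/0.15 [-0.114 -0.368  0.827] turn -0.002 grip 0.316 45.0 F [-0.5 -0.6 -3. ]
```

{"op": "play_rows", "data": {
  "motion": [
    [0, -0.03, -0.1, 0, 0],
    [0, -0.07, -0.24, 0.05, 0],
    [0, -0.11, -0.34, 0.15, 0],
    [0, -0.11, -0.36, 0.32, 0],
    [0, -0.11, -0.36, 0.48, 0],
    [0, -0.11, -0.36, 0.62, 0],
    [0, -0.11, -0.36, 0.72, 0],
    [0, -0.11, -0.36, 0.79, 0],
    [0, -0.11, -0.36, 0.81, 0],
    [0, -0.11, -0.36, 0.82, 0],
    [0, -0.11, -0.36, 0.82, 0]
  ]
}}

```text
time: 6.95
tool_pos: [0.5116, 0.3213, 0.0591]
tool_rot: [0.996, -0.086, 0.001, -0.0]
contact_force: [-0.1, 0.3, -3.4]
grip_width: 0.315
grasp_force: 45.0
```

```bash
python3 go.py 0.5085 0.3245 0.054 -9.5
```

```text
t 6.95 pos [0.5116 0.3213 0.0591] yaw -9.85 tilt [ 1.4e-03  7.0e-04 -1.0e+00] q [0.48 0.27 1.63 0.   1.24 2.22]
shift/0.15 [-0.024 -0.017  0.034] turn -0.004 grip 0.315 45.0 F [-0.1  0.3 -3.4]
```

{"op": "play_rows", "data": {
  "motion": [
    [0, 0, 0, 0.015, 0],
    [0, 0, 0, 0.025, 0],
    [0, 0, 0, 0.035, 0],
    [0, 0, 0, 0.035, 0],
    [0.4, 0, 0, 0.035, 0],
    [0.55, 0, 0, 0.035, 0],
    [0.7, 0, 0, 0.035, 0],
    [0.7, 0, 0, 0.035, 0],
    [0.7, 0, 0, 0.035, 0],
    [0.7, 0, 0, -0.05, 0],
    [0.7, 0, 0, -0.2, 0],
    [0.7, 0, 0, -0.4, 0],
    [0.7, 0, 0, -0.65, 0],
    [0.7, 0, 0, -0.85, 0],
    [0.7, 0, 0, -0.95, 0],
    [0.7, 0, 0, -0.95, 0]
  ]
}}

```text
time: 8.55
tool_pos: [0.5124, 0.3219, 0.2042]
tool_rot: [0.996, -0.086, 0.002, -0.002]
contact_force: [1.1, 0.2, -0.8]
grip_width: 0.702
grasp_force: 0.0
```

```bash
python3 go.py 0.439 -0.208 0.2 10.8 && python3 - <<'E'
from h import *
for n in("top","scene"):
    p,d,m=snap(n)
    P=pts(m,d); g=cv2.cvtColor(p,cv2.COLOR_BGR2HSV)[...,1]<60
    k=g&(np.hypot(P[...,0]-.5085,P[...,1]-.3245)<.1)&(P[...,2]>.01)&(P[...,2]<.12)
    Q=P[k]; print(n,len(Q),np.median(Q,0).round(3) if len(Q) else "", Q[:,2].max() if len(Q) else "")
E
```

```text
t 8.55 pos [0.5124 0.3219 0.2042] yaw -9.83 tilt [ 0.005   0.0026 -1.    ] q [0.48 0.15 1.5  0.   1.49 2.22]
shift/0.15 [0.121 3.564 0.016] turn -0.24 grip 0.702 0.0 F [ 1.1  0.2 -0.8]
top 95 [0.506 0.307 0.034] 0.06420856194606062
scene 531 [0.516 0.328 0.079] 0.08658023306057827
```

The offcut stands in the red bin with its top at about 0.085. Now to the blank.

{"op": "play_rows", "data": {
  "motion": [
    [0.7, 0, 0.1, 0, 0],
    [0.7, 0.01, 0.35, 0, 0],
    [0.8, 0.02, 0.65, 0, 0],
    [0.9, 0.03, 0.95, 0, 0]
  ]
}}

```text
time: 9.05
tool_pos: [0.489, 0.1776, 0.1981]
tool_rot: [0.996, -0.085, -0.002, 0.001]
contact_force: [0.4, -0.7, 0.2]
grip_width: 0.825
grasp_force: 0.0
```

{"op": "play_rows", "data": {
  "motion": [
    [1, 0, 0.3, 0, 0],
    [1, 0.02, 0.6, 0, 0],
    [1, 0.03, 0.95, 0, 0]
  ]
}}

```text
time: 9.35
tool_pos: [0.4693, 0.0392, 0.1985]
tool_rot: [0.996, -0.085, -0.002, 0.0]
contact_force: [1.3, -1.4, -0.9]
grip_width: 0.998
grasp_force: 0.0
```

{"op": "play_rows", "data": {
  "motion": [
    [1, 0, 0.3, 0, 0],
    [1, 0.02, 0.55, 0, -0.1],
    [1, 0.03, 0.75, 0, -0.18],
    [1, 0.03, 0.85, 0, -0.24],
    [1, 0.03, 0.85, 0, -0.24]
  ]
}}

```text
time: 9.85
tool_pos: [0.4521, -0.0872, 0.1986]
tool_rot: [0.996, 0.093, -0.002, -0.0]
contact_force: [-0.9, -0.3, -0.5]
grip_width: 1.003
grasp_force: 0.0
```

```bash
python3 go.py 0.439 -0.208 0.2 10.8 && python3 - <<'E'
from h import *
p,d,m=snap("wrist"); cv2.imwrite("pics/w2.png",p)
P=pts(m,d); hsv=cv2.cvtColor(p,cv2.COLOR_BGR2HSV); g=hsv[...,1]<60
roi=(abs(P[...,0]-.44)<.07)&(abs(P[...,1]+.208)<.07)
for nm,a,b in(("tongue",.077,.1),("shoulder",.04,.05),("jaw",.07,.08)):
    k=g&(P[...,2]>a)&(P[...,2]<b)&(roi if nm!="jaw" else True); c,l,st,ce=cv2.connectedComponentsWithStats(k.astype(np.uint8))
    for i in range(1,c):
        if st[i,4]>100:
            Q=P[l==i]; r=cv2.minAreaRect((Q[:,:2]*1000).astype(np.float32)); print(nm,ce[i].round(),st[i,4],np.median(Q[:,2]).round(4),np.round(r[0],1),np.round(r[1],1),round(r[2],1))
E
```

```text
t 9.85 pos [ 0.4521 -0.0872  0.1986] yaw 10.69 tilt [-3.3e-03  4.0e-04 -1.0e+00] q [-0.3  -0.24  1.88 -0.    1.5   1.08]
shift/0.15 [-0.235  0.775 -0.009] turn -0.001 grip 1.003 0.0 F [-0.9 -0.3 -0.5]
tongue [460. 273.] 1142 0.0857 [ 439.5 -209.1] [24.5 30.3] 11.1
shoulder [435. 254.] 730 0.0458 [ 439.2 -209. ] [24.5 59.8] 11.0
jaw [280.  22.] 1441 0.0757 [598.4 -26.6] [88.8  7.5] 80.5
jaw [238.  89.] 1568 0.0757 [547.7  -7.2] [110.3   7.6] 80.4
jaw [609. 224.] 281 0.075 [ 502.6 -321.3] [ 8.9 24.9] 72.2
jaw [451. 262.] 240 0.0751 [ 444.8 -202.3] [19.5 38. ] 50.8
```

View pics/w2.png

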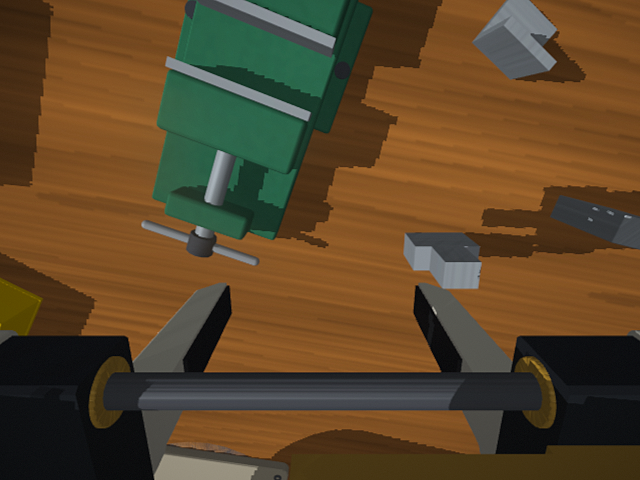

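The wrist view shows the tongued blank at (445,258) with its tongue on top. It measures (0.439, -0.209) at 11°, tongue at 0.0857 and shoulder at 0.0458. The vise gap is now empty. I go over the blank and down.

{"op": "play_rows", "data": {
  "motion": [
    [1, -0.06, 0.2, 0, 0],
    [1, -0.15, 0.5, 0, 0],
    [1, -0.22, 0.72, 0, 0],
    [1, -0.235, 0.775, 0.05, 0],
    [1, -0.235, 0.775, 0.2, 0],
    [1, -0.235, 0.775, 0.4, 0],
    [1, -0.235, 0.775, 0.55, 0],
    [1, -0.235, 0.775, 0.65, 0],
    [1, -0.235, 0.775, 0.68, 0],
    [1, -0.235, 0.775, 0.68, 0]
  ]
}}

```text
time: 10.9
tool_pos: [0.441, -0.2051, 0.0981]
tool_rot: [0.996, 0.094, -0.001, -0.0]
contact_force: [-0.3, 1.2, -0.0]
grip_width: 0.998
grasp_force: 0.0
```

```bash
python3 go.py 0.4393 -0.209 0.052 11
```

```text
t 10.9 pos [ 0.441  -0.2051  0.0981] yaw 10.8 tilt [-1.1e-03  8.0e-04 -1.0e+00] q [-0.54 -0.09  1.93  0.    1.3   0.84]
shift/0.15 [-0.015  0.024  0.307] turn -0.002 grip 0.998 0.0 F [-0.3  1.2 -0. ]
```

{"op": "play_rows", "data": {
  "motion": [
    [1, -0.015, 0.024, 0.06, -0.002],
    [1, -0.015, 0.024, 0.14, -0.002],
    [1, -0.015, 0.024, 0.22, -0.002],
    [1, -0.015, 0.024, 0.27, -0.002],
    [1, -0.015, 0.024, 0.3, -0.002],
    [1, -0.015, 0.024, 0.3, -0.002],
    [1, -0.015, 0.024, 0.3, -0.002]
  ]
}}

```text
time: 11.6
tool_pos: [0.4397, -0.21, 0.0538]
tool_rot: [0.995, 0.095, 0.0, 0.0]
contact_force: [0.4, 0.3, 0.5]
grip_width: 1.001
grasp_force: 0.0
```

```bash
python3 go.py 0.4393 -0.209 0.052 11
```

```text
t 11.6 pos [ 0.4397 -0.21    0.0538] yaw 10.96 tilt [ 1.e-04 -1.e-04 -1.e+00] q [-0.55 -0.03  1.96 -0.    1.2   0.83]
shift/0.15 [-0.002 -0.007  0.012] turn -0.0 grip 1.001 0.0 F [0.4 0.3 0.5]
```

{"op": "play_rows", "data": {
  "motion": [
    [0.5, 0, -0.006, 0.01, 0],
    [0.3, 0, -0.006, 0.01, 0],
    [0, 0, -0.006, 0.01, 0],
    [0, 0, -0.006, 0.01, 0],
    [0, 0, -0.006, 0.01, 0],
    [0, 0, -0.006, 0.01, 0],
    [0, 0, -0.006, 0.01, 0],
    [0, 0, -0.006, 0.01, 0],
    [0, 0, -0.006, 0.01, 0],
    [0, 0, -0.006, 0.01, 0]
  ],
  "squeeze": 55
}}

```text
time: 12.6
tool_pos: [0.4394, -0.2088, 0.0521]
tool_rot: [0.995, 0.096, -0.0, -0.0]
contact_force: [0.2, 1.3, 0.8]
grip_width: 0.321
grasp_force: 55.0
```

```bash
python3 go.py 0.4393 -0.209 0.185 11
```

```text
t 12.6 pos [ 0.4394 -0.2088  0.0521] yaw 10.96 tilt [-2.e-04  4.e-04 -1.e+00] q [-0.55 -0.03  1.97  0.    1.2   0.83]
shift/0.15 [-0.001  0.001 -0.886] turn -0.0 grip 0.321 55.0 F [0.2 1.3 0.8]
```

{"op": "play_rows", "data": {
  "motion": [
    [0, 0, 0, -0.03, 0],
    [0, 0, 0, -0.1, 0],
    [0, 0, 0, -0.2, 0],
    [0, 0, 0, -0.32, 0],
    [0, 0, 0, -0.46, 0],
    [0, 0, 0, -0.6, 0],
    [0, 0, 0, -0.72, 0],
    [0, 0, 0, -0.82, 0],
    [0, 0, 0, -0.88, 0],
    [0, 0, 0, -0.88, 0]
  ]
}}

```text
time: 13.6
tool_pos: [0.4401, -0.2095, 0.1856]
tool_rot: [0.995, 0.095, 0.001, 0.001]
contact_force: [0.4, -0.4, -6.3]
grip_width: 0.32
grasp_force: 55.0
```

```bash
python3 go.py 0.574 -0.0115 0.185 -9.5
```

```text
t 13.6 pos [ 0.4401 -0.2095  0.1856] yaw 10.96 tilt [ 0.002  -0.0013 -1.    ] q [-0.55 -0.16  1.84 -0.    1.46  0.83]
shift/0.15 [ 1.127 -1.126  0.004] turn 0.238 grip 0.32 55.0 F [ 0.4 -0.4 -6.3]
```

The blank is held: tongue width 30 mm, about 6.5 N. Now over the vise, turning to match.

{"op": "play_rows", "data": {
  "motion": [
    [0, 0.04, -0.04, 0, 0.02],
    [0, 0.12, -0.12, 0, 0.06],
    [0, 0.23, -0.23, 0, 0.1],
    [0, 0.35, -0.35, 0, 0.15],
    [0, 0.47, -0.47, 0, 0.19],
    [0, 0.59, -0.59, 0, 0.22],
    [0, 0.69, -0.69, 0, 0.235],
    [0, 0.76, -0.76, 0, 0.238],
    [0, 0.8, -0.8, 0, 0.238],
    [0, 0.8, -0.8, 0, 0.238]
  ]
}}

```text
time: 14.6
tool_pos: [0.5342, -0.0676, 0.183]
tool_rot: [0.997, -0.082, -0.001, -0.0]
contact_force: [0.4, -0.6, -5.9]
grip_width: 0.318
grasp_force: 55.0
```

```bash
python3 go.py 0.574 -0.0115 0.185 -9.5
```

```text
t 14.6 pos [ 0.5342 -0.0676  0.183 ] yaw -9.41 tilt [-1.7e-03  5.0e-04 -1.0e+00] q [-0.22 -0.01  1.7   0.    1.45  1.51]
shift/0.15 [ 0.201 -0.412 -0.013] turn 0.001 grip 0.318 55.0 F [ 0.4 -0.6 -5.9]
```

{"op": "play_rows", "data": {
  "motion": [
    [0, 0.03, -0.06, 0, 0],
    [0, 0.08, -0.16, 0, 0],
    [0, 0.13, -0.27, 0, 0],
    [0, 0.17, -0.36, 0, 0],
    [0, 0.2, -0.41, 0, 0],
    [0, 0.2, -0.41, 0, 0],
    [0, 0.2, -0.41, 0, 0],
    [0, 0.2, -0.41, 0, 0]
  ]
}}

```text
time: 15.4
tool_pos: [0.5739, -0.0131, 0.184]
tool_rot: [0.997, -0.083, -0.0, 0.0]
contact_force: [0.2, 0.6, -6.5]
grip_width: 0.323
grasp_force: 55.0
```

```bash
python3 go.py 0.574 -0.0115 0.088 -9.5 && python3 - <<'E'
from h import *
for n in("top","scene","wrist"):
    p,d,m=snap(n); P=pts(m,d)
    if n!="top": cv2.imwrite(f"pics/{n}3.png",p)
    g=cv2.cvtColor(p,cv2.COLOR_BGR2HSV)[...,1]<60
    for nm,a,b in(("jaw",.07,.08),("blankbody",.125,.181)):
        k=g&(P[...,2]>a)&(P[...,2]<b)&(abs(P[...,0]-.574)<.08)&(abs(P[...,1]+.0115)<.08); c,l,st,ce=cv2.connectedComponentsWithStats(k.astype(np.uint8))
        for i in range(1,c):
            if st[i,4]>60:
                Q=P[l==i]; r=cv2.minAreaRect((Q[:,:2]*1000).astype(np.float32)); print(n,nm,ce[i].round(),st[i,4],np.percentile(Q[:,2],[2,98]).round(3),np.round(r[0],1),np.round(r[1],1),round(r[2],1))
E
```

```text
t 15.4 pos [ 0.5739 -0.0131  0.184 ] yaw -9.51 tilt [-5.e-04 -3.e-04 -1.e+00] q [-0.11  0.08  1.61 -0.    1.46  1.62]
shift/0.15 [-0.001 -0.011  0.64 ] turn -0.0 grip 0.323 55.0 F [ 0.2  0.6 -6.5]
top jaw [321. 175.] 268 [0.071 0.079] [546.4  -7. ] [110.   13.5] 77.5
top blankbody [318. 160.] 77 [0.132 0.173] [562.1  -4.2] [35.9  1.5] 80.5
scene jaw [269. 265.] 196 [0.07  0.077] [548.2  -5.2] [110.2   9.8] 79.8
scene jaw [242. 273.] 192 [0.07  0.077] [601.8 -13.7] [112.    8.2] 80.6
scene blankbody [252. 250.] 326 [0.132 0.178] [576.1  -3.3] [47.4 23.8] 81.6
wrist jaw [320. 203.] 1486 [0.071 0.077] [600.2 -16.3] [109.5   7.7] 80.5
wrist jaw [260. 266.] 154 [0.07  0.077] [556.3  40.3] [12.8  7.4] 79.3
wrist jaw [382. 266.] 98 [0.07  0.077] [538.7 -57.2] [8.6 9.4] 77.4
wrist blankbody [322. 264.] 3662 [0.134 0.18 ] [581.4 -15.2] [60.1  9.1] 80.8
```

View pics/scene3.png

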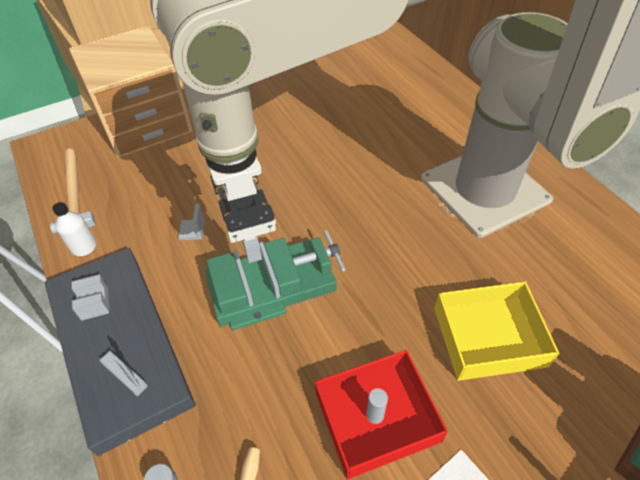

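The scene view shows the stub standing in the red bin at (377,405) and the blank held upright above the vise at (252,250). Its near face lies 12 mm before mid-gap, so it is centred and parallel. I lower it in.

{"op": "play_rows", "data": {
  "motion": [
    [0, 0, -0.01, 0.04, 0],
    [0, 0, -0.01, 0.12, 0],
    [0, 0, -0.01, 0.2, 0],
    [0, 0, -0.01, 0.28, 0],
    [0, 0, -0.01, 0.36, 0],
    [0, 0, -0.01, 0.44, 0],
    [0, 0, -0.01, 0.51, 0],
    [0, 0, -0.01, 0.56, 0],
    [0, 0, -0.01, 0.59, 0],
    [0, 0, -0.01, 0.61, 0],
    [0, 0, -0.01, 0.62, 0],
    [0, 0, -0.01, 0.62, 0],
    [0, 0, -0.01, 0.62, 0]
  ]
}}

```text
time: 16.85
tool_pos: [0.5748, -0.0113, 0.0917]
tool_rot: [0.997, -0.083, 0.0, 0.0]
contact_force: [-0.0, -0.5, -5.0]
grip_width: 0.322
grasp_force: 55.0
```

```bash
python3 go.py 0.574 -0.0115 0.087 -9.5
```

```text
t 16.85 pos [ 0.5748 -0.0113  0.0917] yaw -9.49 tilt [ 9.e-04 -1.e-04 -1.e+00] q [-0.11  0.16  1.7   0.    1.29  1.63]
shift/0.15 [-0.005  0.002  0.031] turn 0.0 grip 0.322 55.0 F [-0.  -0.5 -5. ]
```

{"op": "play_rows", "data": {
  "motion": [
    [0, 0, 0, 0.01, 0],
    [0, 0, 0, 0.018, 0],
    [0, 0, 0, 0.024, 0],
    [0, 0, 0, 0.03, 0],
    [0, 0, 0, 0.03, 0],
    [0, 0, 0, 0.03, 0]
  ]
}}

```text
time: 17.45
tool_pos: [0.5745, -0.0112, 0.0871]
tool_rot: [0.997, -0.083, 0.0, -0.0]
contact_force: [-2.5, 0.4, 0.3]
grip_width: 0.319
grasp_force: 55.0
```

```bash
python3 go.py 0.574 -0.0115 0.087 -9.5
```

```text
t 17.45 pos [ 0.5745 -0.0112  0.0871] yaw -9.49 tilt [ 2.e-04  0.e+00 -1.e+00] q [-0.11  0.16  1.7   0.    1.28  1.63]
shift/0.15 [-0.003  0.002  0.   ] turn 0.0 grip 0.319 55.0 F [-2.5  0.4  0.3]
```

The bed has taken the weight: Fz went from -6 to 0. I release and rise straight up.

{"op": "play_rows", "data": {
  "motion": [
    [0.4, 0, 0, 0, 0],
    [0.5, 0, 0, 0, 0],
    [0.7, 0, 0, 0, 0],
    [0.7, 0, 0, 0, 0],
    [0.7, 0, 0, 0, 0],
    [0.7, 0, 0, -0.05, 0],
    [0.7, 0, 0, -0.15, 0],
    [0.7, 0, 0, -0.35, 0],
    [0.7, 0, 0, -0.6, 0],
    [0.7, 0, 0, -0.85, 0],
    [0.7, 0, 0, -0.95, 0],
    [0.7, 0, 0, -0.95, 0]
  ]
}}

```text
time: 18.65
tool_pos: [0.5764, -0.0114, 0.2335]
tool_rot: [0.997, -0.083, 0.003, 0.0]
contact_force: [0.0, -0.3, 0.2]
grip_width: 0.699
grasp_force: 0.0
```

{"op": "play_rows", "data": {
  "motion": [
    [0.7, -0.1, 0, 0, 0],
    [0.7, -0.35, 0, 0, 0],
    [0.7, -0.6, 0, 0, 0],
    [0.7, -0.7, 0, 0, 0],
    [0.7, -0.7, 0, 0, 0]
  ]
}}

```text
time: 19.15
tool_pos: [0.4687, 0.0065, 0.2273]
tool_rot: [0.997, -0.083, -0.001, -0.0]
contact_force: [0.4, -0.1, -0.7]
grip_width: 0.703
grasp_force: 0.0
```

```bash
python3 go.py 0.574 -0.0115 0.2 -9.5 && python3 - <<'E'
from h import *
for n in("top","scene","wrist"):
    p,d,m=snap(n); P=pts(m,d)
    if n=="wrist": cv2.imwrite("pics/w4.png",p)
    g=cv2.cvtColor(p,cv2.COLOR_BGR2HSV)[...,1]<60
    v=(abs(P[...,0]-.574)<.08)&(abs(P[...,1]+.0115)<.08); b0=(abs(P[...,0]-.5085)<.09)&(abs(P[...,1]-.3245)<.09)
    for nm,a,b,r0 in(("jaw",.07,.0775,v),("shoulder",.0785,.0835,v),("tongue",.115,.126,v),("stub",.075,.095,b0)):
        k=g&(P[...,2]>a)&(P[...,2]<b)&r0; c,l,st,ce=cv2.connectedComponentsWithStats(k.astype(np.uint8))
        for i in range(1,c):
            if st[i,4]>40:
                Q=P[l==i]; r=cv2.minAreaRect((Q[:,:2]*1000).astype(np.float32)); print(n,nm,ce[i].round(),st[i,4],np.median(Q[:,2]).round(4),np.round(r[0],1),np.round(r[1],1),round(r[2],1))
E
```

```text
t 19.15 pos [0.4687 0.0065 0.2273] yaw -9.47 tilt [-2.6e-03  3.0e-04 -1.0e+00] q [-0.1  -0.23  1.82  0.    1.55  1.64]
shift/0.15 [0.713 0.003 0.18 ] turn 0.0 grip 0.703 0.0 F [ 0.4 -0.1 -0.7]
top stub [143. 197.] 219 0.0836 [509.5 319.4] [29.  29.1] 77.2
scene jaw [269. 265.] 196 0.0736 [548.3  -5.3] [113.7   8.6] 80.5
scene jaw [242. 273.] 194 0.0738 [601.8 -13.8] [110.6   8.2] 80.5
scene shoulder [257. 274.] 72 0.0798 [578.9  11.9] [18.  23.8] 77.8
scene tongue [252. 254.] 187 0.1188 [574.9  -9.2] [33.6 23.9] 80.0
scene stub [378. 398.] 287 0.0829 [511.8 321.8] [29.8 26.9] 58.7
wrist jaw [322.  64.] 1368 0.0757 [600.5 -16.4] [109.8   8. ] 80.4
wrist jaw [322. 132.] 1163 0.0758 [547.5  -7.4] [110.    7.5] 80.6
wrist shoulder [293.  99.] 509 0.0808 [576.5   5.1] [25.9 23.7] 80.5
wrist shoulder [351.  98.] 491 0.0809 [570.  -33.7] [14.9 23.9] 79.6
wrist tongue [322.  95.] 1537 0.1209 [573.8 -11.7] [30.  23.1] 80.5
```

View pics/w4.png

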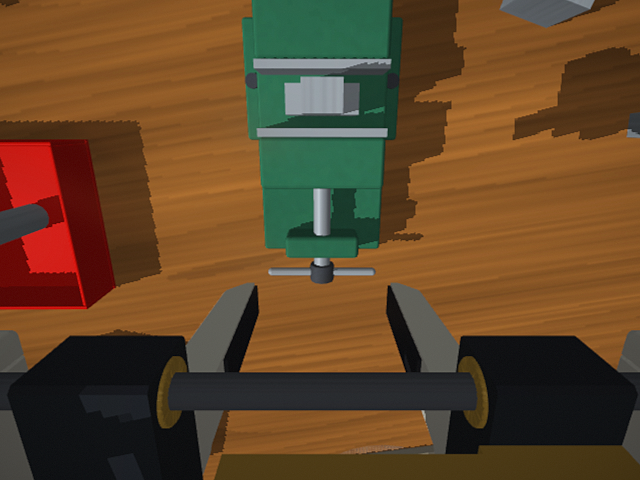

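The wrist view shows the blank at (322,97) standing mid-gap between the jaw strips, parallel to them. Its top is at 0.120 and its shoulders at 0.080, so it sits on the bed. The stub is in the red bin, and the arm is clear.

```bash
python3 -c "
from station import job
print(job.sign_off())"
```

```text
the job is handed in; nothing more can be done
None
```

The job is handed in at about 19 s of the 64 s: the offcut is standing in the red bin, and the tongued blank is upright on the vise bed, centred and parallel to the jaws; sign-off returned no verdict.

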